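Set the range of a bench surface-resistance meter and hold its test button

TASK

The surface-resistance meter standing on the bench is to measure the bench top. With a fingertip push the bar of its rotary selector round, click by click, to the sixth range (the sixth click clockwise from its anticlockwise stop; it stands now somewhere between the stop and the third click), and only then press the round test button fully down and keep it held: finish with the button still held down. Work by touch only: never take the selector bar between the fingers, do not lift, tip or shift the meter, and leave the things lying round it where they are.

Things in the scene. Friction and masses are not known exactly. Their poses are not given: they have to be found in the camera images.
- meter: Surface-resistance meter: grey box, 150 mm deep (its x), 240 wide (its y), flat metal top panel 62 mm above the bench, 2.2 kg, standing loose on two rubber electrode bars. Origin: centre of its underside on the bench; x points to the meter's back, y to its left, z up. Selector axis at x -2, y +52 mm; test button at x -26, y -72 mm; the display and lenses behind it are flush.
- selector_bar (a point): Centre of the top of the selector's black bar knob, on its upright axis, 95 mm above the bench. Bar: 60 mm long (+-30 along this frame's x), 13 wide (y), upright sides down to 73 mm above the bench, on a 54 mm round skirt. x points to the pointer end (white line, nose to 36 mm), z up; turns with the bar. Flush panel marks 42 to 52 mm from the axis show the nine positions, a ring at the stop.
- selector (a joint): Selector angle, rad, growing clockwise from above: 0 at the anticlockwise stop (pointer to the front left, 120 degrees anticlockwise of the meter's x); a click every 0.524, the sixth at 3.14 (pointer 60 degrees clockwise of the meter's x), the eighth at the other stop. It snaps into a click from half-way; passing a crest takes about 0.1 N m (4 N at 25 mm); released, it rests within 0.05 of a click. Starts at click 0 to 3.
- test (a joint): Travel of the test button in m: 0 up, 0.006 fully down; springs back when released; about 1.5 N starts it and 5 N holds it fully down.
- test_top (a point): Centre of the top of the round black test button (30 mm diameter), 84 mm above the bench when up; pressed straight down. It stands in a fixed dark round collar of 46 mm diameter whose rim is 74 mm above the bench, 4 mm below the button's top when that is fully down.
- multimeter: Orange hand-held multimeter, 170 x 85 x 44 mm, lying in front of the meter; to be left alone, never pushed as far as 20 mm. Origin: centre of its underside.
- stop_block: Small aluminium block, 36 x 60 x 22 mm, in front of the meter; to be left alone, never pushed as far as 20 mm. Origin: centre of its underside.
- marker: Blue marker pen, 136 mm long, 14 mm thick, lying in front of the meter; to be left alone, never pushed as far as 20 mm. Origin: centre of its underside.
- tweezers: Steel tweezers, 122 mm long, 8 mm high, lying to the right of the meter; to be left alone, never pushed as far as 20 mm. Origin: centre of its underside.
- oil_bottle: Small oil bottle with a red spout, 34 mm wide, 95 mm tall, standing behind the meter; to be left alone, never pushed as far as 20 mm. Origin: centre of its underside.
- caliper: Caliper, 185 x 72 mm, 10 mm high, lying behind the meter; to be left alone, never pushed as far as 20 mm. Origin: centre of its underside.

How it is judged:
By the outcome, as a careful person would: the job done as asked, in the order asked, and still so for the second after the job is handed in, while the arm keeps its last pose, push and grip.
It also fails if it takes over 51 s, if anything falls off the work surface, if the arm or the gripper's body presses on something with over 40 N, if the wrist force passes 120 N, or if a joint passes its speed limit or range.

ROBOT

A 7-joint arm with a two-finger parallel gripper is mounted at the origin on a cart in front of the work surface, level with it; the furniture and walls round the work are solid. World frame = base frame: x ahead of the robot, y to its left, z up, the work surface at z = 0. Lengths are in m, angles in rad, forces in N, time in s.
With the tool pointing down it reaches from about 0.4 to 0.9 m from the base axis. Payload 5.5 kg.
Tool frame: the origin (TCP) lies midway between the tips of the shut fingers; the grasp point (between the pads) lies 19 mm behind it (manip.grip_depth is the distance from the TCP to the grasp point, in m); z points along the fingers, x is the direction in which the jaws open and shut, and the axes are right-handed (so a half turn about z gives the same grasp; the last joint's range is limited). The gripper opens to 92 mm and grips with 3 to 60 N. Pads are 19 mm wide; open, the fingers measure 130 mm over their backs; the gripper's body (75 mm by 190 mm) begins 47 mm behind the grasp point.
Start: joints at [-1.025, 0.501, -0.427, 1.55, 0.221, 1.138, -0.21], TCP at [0.181, 0.624, 0.203] pointing down, gripper open.
Joint ranges: [-2.88, 2.88], [-0.31, 2.03], [-1.54, 1.56], [0.2, 2.42], [-1.41, 4.55], [0.19, 2.02], [-2.57, 2.57]. Speed limits (rad/s): [2.57, 2.57, 3.14, 3.14, 3.14, 3.14, 3.14].

INTERFACE

Orientations are given as a unit quaternion [x, y, z, w].
In Python, from bench import manip, effector, viewer gives the robot as it stands. Calls block until the motion is done:
- manip.move_pose(position, orientation): joint-space move of the TCP to a pose.
- manip.servo_line(position, ori=None, vel=0.15): straight line of the TCP; ori=None keeps the orientation; vel is the mean speed in m/s.
- manip.movej(angles): joint-space move.
- effector.open_jaws() and effector.close(f_grip=None): open the fingers fully, or close them until they stop; f_grip is the grip in N (None keeps the last).
- manip.sleep(seconds).
- manip.solve_ik(position, orientation): joint angles nearest the present ones, or None.
- viewer.get_image(name): name is "side" or "top" or "wrist"; returns the picture (480x640x3 uint8, red, green, blue); there is no depth.
- viewer.get_calibration(name): a dict with "vfov" (degrees; the focal length in pixels is half the picture's height over the tangent of half this angle, whatever the lens; pixels are square), "cx", "cy" (the principal point, pixels), "eye" and "attitude" of the camera in the world. Camera axes: x right, y down, z forward; pixel columns grow to the right and rows downward; lengths in m; the calibration is good to about 2 mm. A picture is of the moment at which its call begins: read the wrist's pose just before it. get_calibration takes no time and is no camera call; for the wrist camera it gives the pose at the moment of the call.
A pose or a line that the arm cannot do raises manip.PlanningError and nothing moves.
- manip.hand_in(): hands the job in, once; it reports no verdict.
Readings, each from a call of its own:
- manip.current_clock(): time.
- manip.current_q(): joint angles.
- manip.current_joint_velocities(): joint speeds.
- manip.current_tau(): joint torques, N m.
- manip.current_tool_pos(): TCP position.
- manip.current_tcp_rot(): TCP orientation.
- manip.current_force(): force on the tool from outside, world axes, zero at the start.
- manip.current_wrist_torque(): the same for the moment, N m.
- manip.current_finger_gap(): finger opening in m.
Only numpy, scipy, OpenCV 4.12 (cv2) and the standard library are available. Lean on these libraries where they do the work, as an engineer would, in place of code of your own. Each camera call takes 0.05 s, during which the arm holds its last target. There are 200 camera calls.

## Working session

There is one attempt and no reset: what is moved stays moved. The work goes in short steps, each a Python script; the robot and the scene stay as the last script left them, time stands still between calls to the robot, and variables do not carry over. Pictures are saved under pics/ and viewed, about 8 in all and at most 12, crops included, and the job is handed in when it is done.

```bash
mkdir -p pics; ls; python3 - <<'E'
from bench import manip, effector, viewer
import cv2
for n in("top","side"):
    im=viewer.get_image(n); cv2.imwrite(f"pics/{n}0.png",im[:,:,::-1]); print(n,viewer.get_calibration(n))
print(manip.current_clock(),manip.current_force(),manip.current_tcp_rot(),manip.current_finger_gap())
E
```

```text
pics
top {'vfov': 55.95954291524958, 'cx': 320.80574624151126, 'cy': 240.31098678055426, 'eye': array([ 0.42709149, -0.17955447,  0.94385215]), 'attitude': array([-0.70133677,  0.7122929 , -0.01823712,  0.02080771])}
side {'vfov': 45.857570737219646, 'cx': 321.003863327959, 'cy': 237.46798251142445, 'eye': array([ 0.09922996, -0.90619764,  0.66536905]), 'attitude': array([ 0.86626711, -0.21891132,  0.10949625, -0.43551084])}
0.1 [-0.72074237  0.15371633  0.2235718 ] [ 7.99693213e-01  6.00408169e-01 -7.18978189e-04  5.27509766e-04] 0.09178180431642613
```

View pics/top0.png

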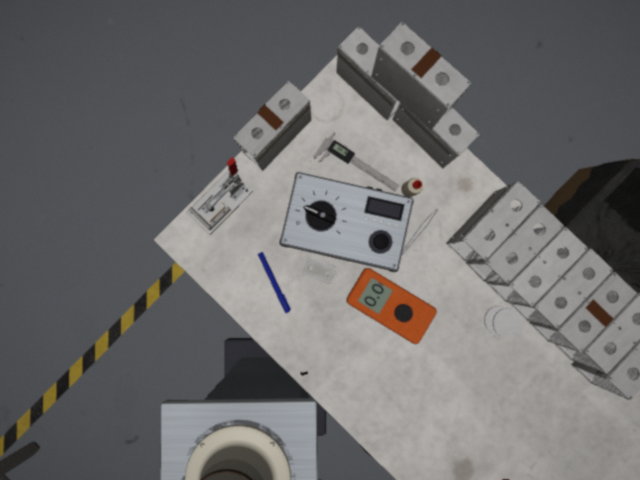

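View pics/side0.png

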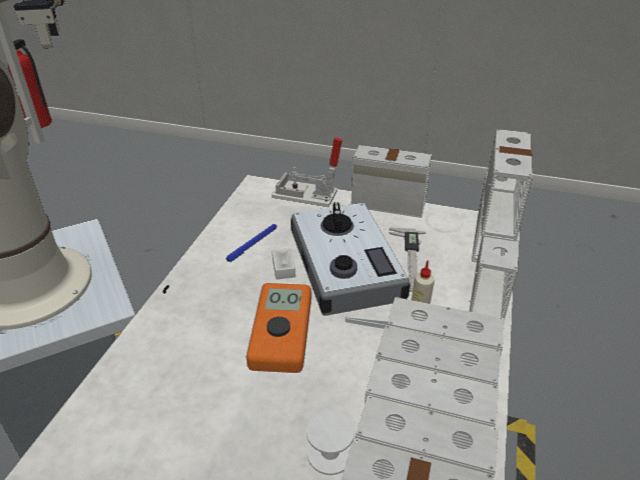

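```bash
cat > h.py <<'E'
import numpy as np
from scipy.spatial.transform import Rotation as R
def cast(cal,uv,z,h=480):
    f=h/2/np.tan(np.radians(cal['vfov'])/2)
    d=R.from_quat(cal['attitude']).apply([(uv[0]-cal['cx'])/f,(uv[1]-cal['cy'])/f,1])
    e=np.array(cal['eye']); return e+d*(z-e[2])/d[2]
E
python3 - <<'E'
import cv2,numpy as np
from h import *
from bench import viewer
im=cv2.imread("pics/top0.png"); c=viewer.get_calibration("top")
cv2.imwrite("pics/crop0.png",cv2.resize(im[160:285,270:425],None,fx=5,fy=4.7999 if 0 else 4.8,interpolation=cv2.INTER_CUBIC)[:600] if 0 else cv2.resize(im[162:280,270:425],None,fx=5,fy=5,interpolation=cv2.INTER_CUBIC))
g=im.max(2)
m=(g<75).astype(np.uint8); m[:162]=0;m[280:]=0;m[:,:270]=0;m[:,425:]=0
n,l,s,ce=cv2.connectedComponentsWithStats(m)
for i in range(1,n):
    if s[i,4]>60: print(s[i],ce[i],[cast(c,ce[i],z).round(4) for z in(.066,.074,.062)])
E
```

```text
[365 197  39  23 589] [383.99320883 208.09847199] [array([ 0.5367, -0.3011,  0.066 ]), array([ 0.5357, -0.3   ,  0.074 ]), array([ 0.5372, -0.3016,  0.062 ])]
[305 201  31  30 655] [320.63358779 215.54961832] [array([ 0.5241, -0.1771,  0.066 ]), array([ 0.5232, -0.1772,  0.074 ]), array([ 0.5245, -0.1771,  0.062 ])]
[369 231  23  22 384] [380.05208333 241.38541667] [array([ 0.4718, -0.2919,  0.066 ]), array([ 0.4713, -0.2909,  0.074 ]), array([ 0.472 , -0.2924,  0.062 ])]
```

View pics/crop0.png

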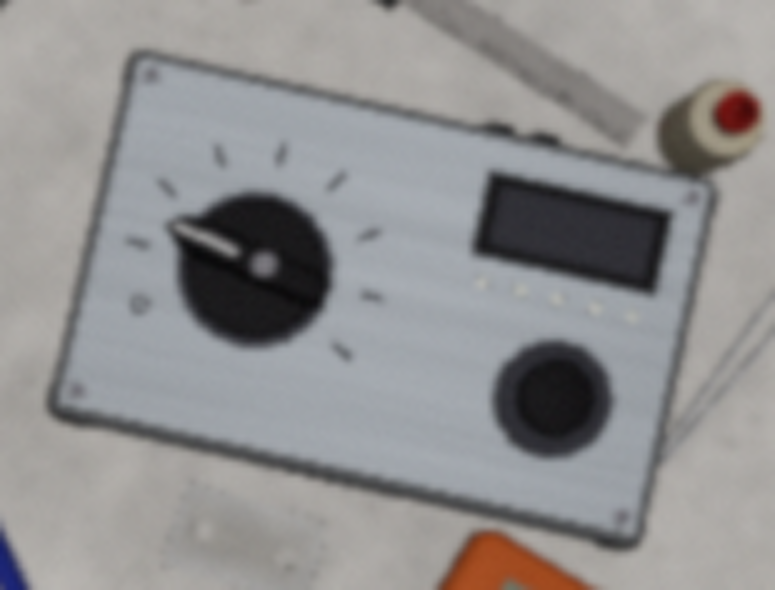

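```bash
cat >> h.py <<'E'
def quat(a): return [np.cos(a/2),np.sin(a/2),0,0]
E
python3 - <<'E'
import cv2,numpy as np
from h import *
from bench import manip,effector,viewer
c=viewer.get_calibration("top")
M=np.array([(139,302),(137,242),(167,187),(220,155),(281,152),(337,180),(370,233),(372,295),(342,350)])
P=np.array([cast(c,(270+u/5,162+v/5),.062)[:2] for u,v in M])
# circle fit
A=np.c_[2*P,np.ones(9)]; s=np.linalg.lstsq(A,(P**2).sum(1),rcond=None)[0]; ax=s[:2]
ang=np.unwrap(np.arctan2(*(P-ax).T[::-1])); yaw=np.mean(ang-np.radians(120-30*np.arange(9)))
print("axis",ax,"r",np.hypot(*(P-ax).T),"yaw",np.degrees(yaw))
but=cast(c,(270+553/5,162+398/5),.084)[:2]; 
r=lambda x,y: ax+R.from_euler('z',yaw).as_matrix()[:2,:2]@(np.array([x,y])-[-.002,.052])
print("button by offset",r(-.026,-.072),"direct",but)
t=cast(c,(270+172/5,162+227/5),.093)[:2];k=cast(c,(270+264/5,162+263/5),.095)[:2]
print("tip",t,"ktop",k,"sel deg",120-np.degrees(np.arctan2(*(t-k)[::-1])-yaw))
np.savez("m.npz",ax=ax,yaw=yaw)
effector.close(5)
manip.move_pose([ax[0]-.05,ax[1],.25],quat(np.radians(73.7)))
print(manip.current_clock(),manip.current_tool_pos(),manip.current_q(),manip.current_finger_gap())
cal=viewer.get_calibration("wrist");np.savez("w.npz",**cal);print(cal)
cv2.imwrite("pics/w1.png",viewer.get_image("wrist")[:,:,::-1])
for d in range(0,181,20):
    phi=yaw+np.radians(120-d);n=np.array([np.cos(phi+np.pi/2),np.sin(phi+np.pi/2)]);b=np.array([np.cos(phi),np.sin(phi)])
    p=ax+.02*b+.026*n
    q=manip.solve_ik([*p,.08],quat(phi+np.pi/2));print(d,None if q is None else np.round(q,2))
E
```

```text
axis [ 0.52429497 -0.17775013] r [0.04726999 0.04736676 0.0471061  0.0467837  0.04706288 0.04750852
 0.04730949 0.04714285 0.04690658] yaw -13.882532531849321
button by offset [ 0.47124443 -0.29236967] direct [ 0.47041077 -0.29064687]
tip [ 0.53706349 -0.14671068] ktop [ 0.52258571 -0.18134109] sel deg 38.80558392119649
4.5333 [ 0.47468952 -0.17687751  0.24988723] [-0.0850155   0.1715223   0.43891705  1.87380234 -0.08106226  1.11371884
  1.67199758] 0.0005794889163816139
{'vfov': 61.51718182807203, 'cx': 319.66725326405754, 'cy': 228.913751138647, 'eye': array([ 0.39769735, -0.15447321,  0.43128377]), 'attitude': array([0.79099313, 0.59365658, 0.08874577, 0.11843105])}
0 [-0.66  0.92  1.35  2.01 -1.02  1.14 -1.7 ]
20 [ 1.18  0.85 -1.3   1.95  0.94  1.13  2.55]
40 [ 0.91  0.58 -0.87  1.94  0.56  0.89  2.48]
60 [ 0.39  0.44 -0.21  1.94  0.12  0.78  2.49]
80 [-0.03  0.46  0.3   1.92 -0.19  0.79  2.41]
100 [-0.05  0.48  0.34  1.9  -0.22  0.8   2.09]
120 [-0.06  0.5   0.37  1.87 -0.25  0.81  1.77]
140 [-0.07  0.52  0.41  1.85 -0.27  0.82  1.46]
160 [-0.08  0.53  0.45  1.84 -0.3   0.83  1.15]
180 [-0.09  0.54  0.49  1.84 -0.33  0.84  0.85]
```

View pics/w1.png

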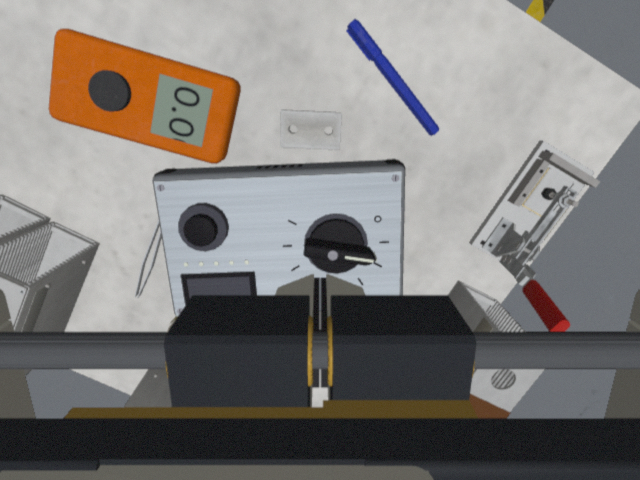

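```bash
python3 - <<'E'
from h import *
from bench import manip
cal=dict(np.load("w.npz"));m=np.load("m.npz");ax,yaw=m['ax'],float(m['yaw'])
k=cast(cal,(333,255),.095)[:2];t=cast(cal,(377,262),.092)[:2];t2=cast(cal,(370,261),.095)[:2]
for x in(t,t2):print(k,x,120-np.degrees(np.arctan2(*(x-k)[::-1])-yaw))
print("marks",[cast(cal,p,.062)[:2].round(4) for p in((378,219),(384,242),(376,264),(293,222),(287,246))])
print("btn",cast(cal,(201,230),.084)[:2], "handle",cast(cal,(532,282),.1)[:2],cast(cal,(562,327),.1)[:2])
for d in range(20,181,20):
    phi=yaw+np.radians(120-d);n=np.array([np.cos(phi+np.pi/2),np.sin(phi+np.pi/2)]);b=np.array([np.cos(phi),np.sin(phi)])
    p=ax+.02*b+.04*n
    q=manip.solve_ik([*p,.08],quat(phi-np.pi/2));print(d,None if q is None else np.round(q,2))
E
```

```text
[ 0.52314461 -0.17869861] [ 0.54184572 -0.14260521] 43.507534931083
[ 0.52314461 -0.17869861] [ 0.53789174 -0.14848828] 42.136717084284314
marks [array([ 0.5122, -0.1301]), array([ 0.5363, -0.1301]), array([ 0.5564, -0.143 ]), array([ 0.4925, -0.2086]), array([ 0.514 , -0.2214])]
btn [ 0.47086138 -0.28724919] handle [ 0.59585966 -0.01426906] [0.64929433 0.00648195]
20 [-0.19  0.43  0.54  2.03 -0.32  0.76  0.48]
40 [-0.24  0.45  0.58  2.01 -0.35  0.77  0.13]
60 [-0.31  0.49  0.65  1.99 -0.4   0.8  -0.2 ]
80 [-0.35  0.53  0.7   1.96 -0.46  0.82 -0.51]
100 [-0.39  0.57  0.77  1.92 -0.52  0.86 -0.81]
120 [-0.42  0.63  0.84  1.88 -0.59  0.9  -1.1 ]
140 [-0.63  1.02  1.35  1.86 -1.07  1.24 -1.08]
160 [-0.6   1.03  1.35  1.83 -1.08  1.25 -1.42]
180 [-0.57  1.04  1.35  1.82 -1.08  1.26 -1.74]
```

```bash
cat >> h.py <<'E'
m=np.load("m.npz");AX,YAW=m['ax'],float(m['yaw'])
def pose(d,c,r=.021,z=.081):
    phi=YAW+np.radians(120-d);b=np.array([np.cos(phi),np.sin(phi)]);n=np.array([-b[1],b[0]])
    return [*(AX+r*b+c*n),z],quat(phi-np.pi/2),np.array([*n,0])
E
python3 - <<'E'
from h import *
from bench import manip,viewer
import cv2
p,q,n=pose(40,.045); manip.move_pose([p[0],p[1],.14],q); manip.servo_line(p,vel=.1)
f0=np.array(manip.current_force());print(manip.current_clock(),manip.current_tool_pos(),p,f0,manip.current_q())
for c in np.arange(.040,.008,-.0015):
    p,q,n=pose(40,c); manip.servo_line(p,vel=.03)
    f=(np.array(manip.current_force())-f0); print(round(c*1e3,1),(f@n).round(2),f.round(2))
    if f@n>1.2: break
print(manip.current_clock()); cv2.imwrite("pics/w2.png",viewer.get_image("wrist")[:,:,::-1]);cv2.imwrite("pics/t2.png",cv2.resize(viewer.get_image("top")[150:290,260:430,::-1],None,fx=4,fy=4))
E
```

```text
6.775 [ 0.49191873 -0.14063451  0.08126323] [np.float64(0.4916501009783261), np.float64(-0.14032937136865545), 0.081] [0.61791111 0.20075289 0.72014096] [-0.2329672   0.43733368  0.56109717  2.02268926 -0.32980027  0.76919442
  0.10857047]
40.0 1.57 [-1.58  0.3  -1.13]
7.0917
```

```bash
cat >> h.py <<'E'
def force(manip,k=5):
    F=[]
    for _ in range(k): F.append(manip.current_force()); manip.sleep(.02)
    return np.mean(F,0)
E
python3 - <<'E'
from h import *
from bench import manip
manip.sleep(.15);f0=force(manip);print(f0,force(manip),manip.current_clock())
for c in np.arange(.037,.008,-.002):
    p,q,n=pose(40,c); manip.servo_line(p,vel=.03); manip.sleep(.05)
    f=force(manip,4)-f0; print(round(c*1e3,1),(f@n).round(2),f.round(2),(np.array(manip.current_tool_pos())-p).round(4))
    if f@n<-1.5 or f@n>1.5: break
print(manip.current_clock())
E
```

```text
[-0.26251469  0.31949512 -0.13571135] [ 0.17143129 -0.05214983  0.12086026] 7.5083
37.0 -0.72 [ 0.66 -0.3   0.16] [-0. -0. -0.]
35.0 -0.34 [ 0.28 -0.21 -0.03] [-0. -0. -0.]
33.0 -0.19 [ 0.18 -0.07  0.1 ] [-0. -0. -0.]
31.0 -0.47 [ 0.31 -0.48 -0.18] [-0. -0. -0.]
29.0 -0.28 [ 0.23 -0.19 -0.17] [-0. -0. -0.]
27.0 -0.43 [ 0.34 -0.28  0.28] [ 0. -0.  0.]
25.0 -0.46 [ 0.37 -0.3   0.23] [-0.0001  0.     -0.    ]
23.0 -0.23 [0.27 0.04 0.22] [-0.  0. -0.]
21.0 -0.84 [ 0.66 -0.58  0.12] [ 0. -0. -0.]
19.0 -0.28 [-0.02 -0.75  0.42] [-0. -0. -0.]
17.0 -0.82 [ 0.77 -0.28  0.29] [-0. -0. -0.]
15.0 -0.45 [ 0.43 -0.14 -0.2 ] [-0.  0. -0.]
13.0 -0.69 [ 0.51 -0.54  0.17] [-0. -0. -0.]
11.0 -0.81 [ 0.65 -0.54 -0.09] [ 0. -0. -0.]
9.0 -0.71 [ 0.56 -0.49  0.14] [-0.  0. -0.]
13.0083
```

```bash
python3 - <<'E'
from bench import viewer
import cv2,numpy as np
t=cv2.resize(viewer.get_image("top")[160:280,270:390,::-1],(480,480),interpolation=cv2.INTER_CUBIC)
w=viewer.get_image("wrist")[:,:,::-1][60:480,140:560]
s=cv2.resize(viewer.get_image("side")[180:330,280:420,::-1],(448,480),interpolation=cv2.INTER_CUBIC)
cv2.imwrite("pics/j3.png",cv2.resize(np.hstack([t,s]),(800,414)));cv2.imwrite("pics/w3.png",viewer.get_image("wrist")[:,:,::-1])
E
```

```text
(no output)
```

View pics/w3.png

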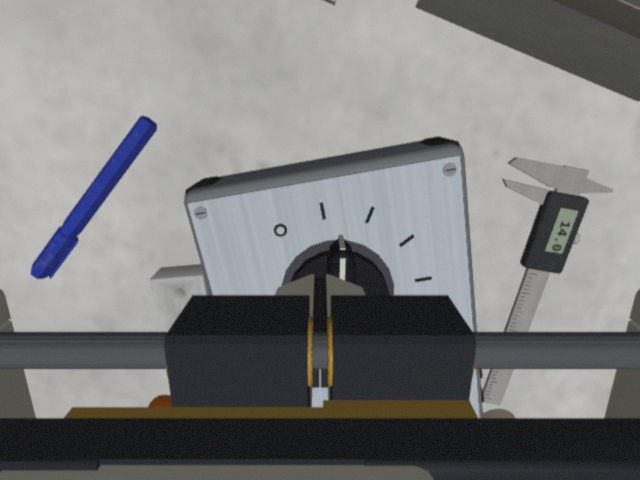

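View pics/j3.png

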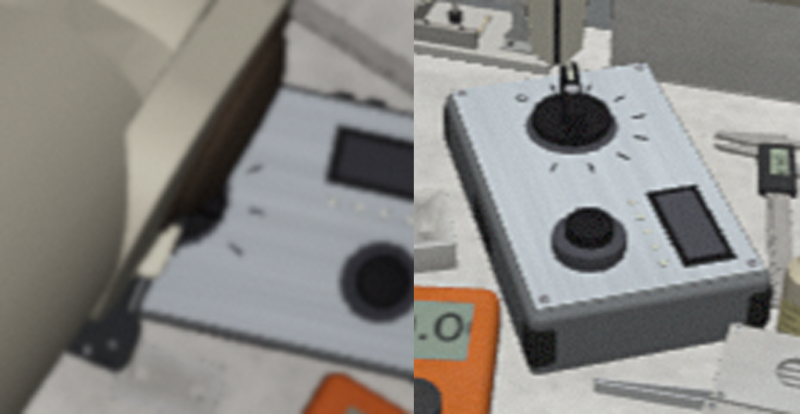

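```bash
python3 - <<'E'
from h import *
from bench import manip,viewer
import cv2
im=cv2.imread("pics/w3.png");cal=viewer.get_calibration("wrist")
k=AX;
for px in((343,283),(342,258),(341,240)):
    t=cast(cal,px,.095)[:2];print(px,t-k,np.hypot(*(t-k)),120-np.degrees(np.arctan2(*(t-k)[::-1])-YAW))
f0=force(manip,4)
for c in np.arange(.008,-.005,-.001):
    p,q,n=pose(40,c); manip.servo_line(p,vel=.03); manip.sleep(.03)
    f=force(manip,3)-f0; print(round(c*1e3,1),(f@n).round(2))
    if f@n>2: break
print(manip.current_clock())
cv2.imwrite("pics/w4.png",viewer.get_image("wrist")[:,:,::-1])
E
```

```text
(343, 283) [0.01007146 0.02107269] 0.023355781778703757 41.662414178069085
(342, 258) [0.01438204 0.03240396] 0.03545221892128107 40.050823354558815
(341, 240) [0.01727128 0.04034324] 0.043884782305048 39.29363459106189
8.0 -0.29
7.0 -0.31
6.0 -0.31
5.0 -0.11
4.0 -0.01
3.0 -0.26
2.0 0.08
1.0 0.12
0.0 -0.13
-1.0 -0.34
-2.0 -0.46
-3.0 -0.17
-4.0 -0.62
17.6083
```

View pics/w4.png

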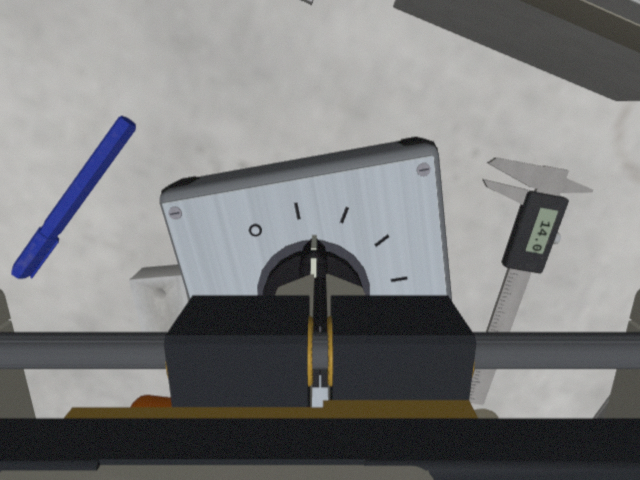

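```bash
python3 - <<'E'
from h import *
from bench import manip,viewer
import cv2
cal=viewer.get_calibration("wrist");f=240/np.tan(np.radians(cal['vfov'])/2)
def proj(X):
    d=R.from_quat(cal['attitude']).inv().apply(np.array(X)-cal['eye']);return (d[:2]/d[2]*f+[cal['cx'],cal['cy']]).round(1)
tp=np.array(manip.current_tool_pos());print(cal['eye'],tp,"tcp px",proj(tp),"axis top px",proj([*AX,.095]),manip.current_finger_gap())
for i in range(5):
    a=YAW+np.radians(120-30*i);print(i,proj([*(AX+.0471*np.array([np.cos(a),np.sin(a)])),.062]))
for d in(30,40,50,60):
    a=YAW+np.radians(120-d);print(d,proj([*(AX+.036*np.array([np.cos(a),np.sin(a)])),.095]),proj([*(AX+.036*np.array([np.cos(a),np.sin(a)])),.08]))
im=cv2.imread("pics/w4.png");cv2.imwrite("pics/w4c.png",cv2.resize(im[190:320,240:400],None,fx=4.5,fy=4.5,interpolation=cv2.INTER_CUBIC))
E
```

```text
[ 0.56774372 -0.0873423   0.26237975] [ 0.53640721 -0.16017398  0.08098165] tcp px [321.3 275.3] axis top px [313.  328.6] 0.0005546454739905877
0 [255.6 234. ]
1 [297.6 214.9]
2 [344.8 218.9]
3 [382.3 244.5]
4 [399.4 283. ]
30 [298.5 258. ] [300.1 246.7]
40 [312.6 256.8] [313.1 245.6]
50 [326.7 258. ] [326.1 246.7]
60 [340.3 261.4] [338.7 249.8]
```

View pics/w4c.png

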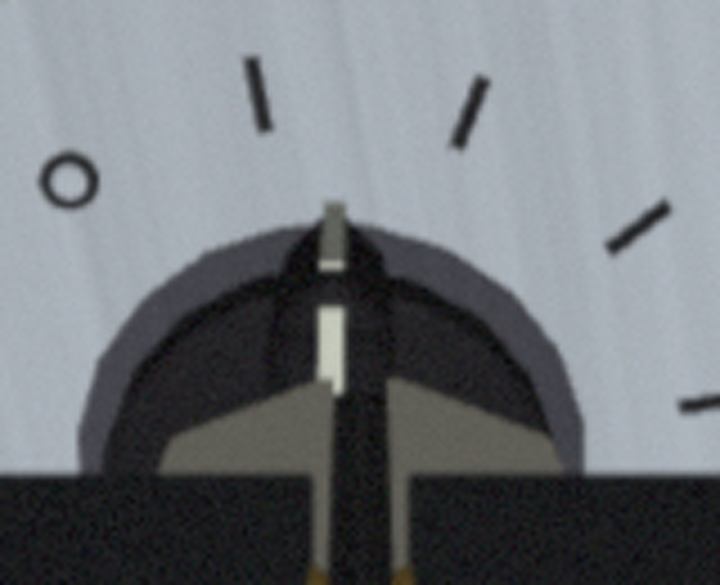

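```bash
python3 - <<'E'
from h import *
from bench import manip,viewer
import cv2
cal=viewer.get_calibration("side");f=240/np.tan(np.radians(cal['vfov'])/2)
def proj(X):
    d=R.from_quat(cal['attitude']).inv().apply(np.array(X)-cal['eye']);return d[:2]/d[2]*f+[cal['cx'],cal['cy']]
im=viewer.get_image("side")[:,:,::-1]
s=6;x0,y0=290,150;c=cv2.resize(im[y0:y0+100,x0:x0+110],None,fx=s,fy=s,interpolation=cv2.INTER_CUBIC)
tp=np.array(manip.current_tool_pos())
for X,col in((tp,(0,0,255)),(tp+[0,0,.02],(0,255,255)),([*AX,.095],(0,255,0))):
    u=(proj(X)-[x0,y0])*s; cv2.drawMarker(c,tuple(int(v) for v in u),col,0,12,1); print(u)
cv2.imwrite("pics/s5.png",c)
E
```

```text
[288.21263761 372.27923763]
[289.33225299 317.47780733]
[282.89178287 373.24422106]
```

View pics/s5.png

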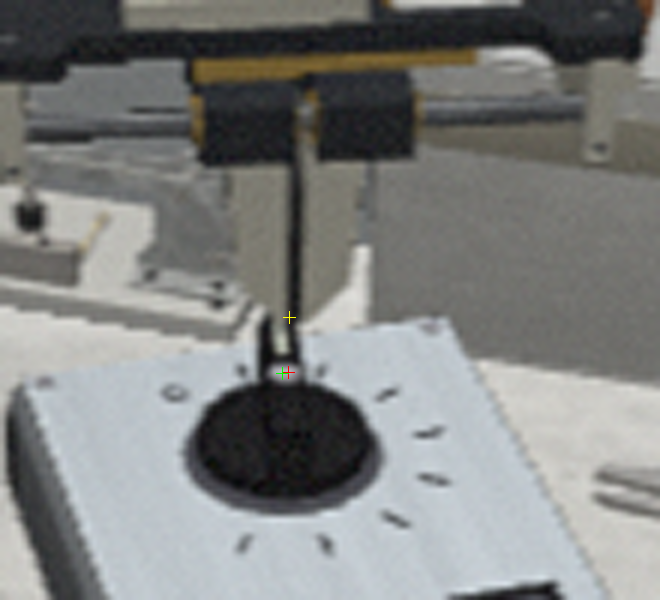

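```bash
python3 - <<'E'
from h import *
from bench import manip
f0=force(manip,4);p,q,n=pose(40,-.004)
for z in np.arange(.079,.060,-.0015):
    manip.servo_line([p[0],p[1],z],vel=.05);f=force(manip,2)-f0
    print(round(z,4),f.round(1))
    if abs(f[2])>2: break
manip.servo_line([p[0],p[1],z+.003],vel=.05)
print(manip.current_clock(),manip.grip_depth)
E
```

```text
0.079 [-0.1  1.1  0.1]
0.0775 [0.3 0.4 0. ]
0.076 [0.1 0.2 0.4]
0.0745 [-0.3  0.6  0.1]
0.073 [-1.1  1.1  0.3]
0.0715 [-0.4  0.7 -0.1]
0.07 [-1.6  1.3  7.7]
20.0083 0.0188
```

```bash
cat >> h.py <<'E'
def pose2(d,c,r=.021,z=.0555):
    p,_,n=pose(d,c,r,z); return p,quat(YAW+np.radians(120-d)),n
E
python3 - <<'E'
from h import *
from bench import manip,viewer
import cv2
t=manip.current_tool_pos();manip.servo_line([t[0],t[1],.09],vel=.15)
p,q,n=pose2(38,.026); manip.move_pose([p[0],p[1],.09],q); print(manip.current_clock(),manip.current_q())
f0=force(manip,4); manip.servo_line(p,vel=.08); f=force(manip,3)-f0; print(manip.current_clock(),f.round(1))
assert abs(f[2])<2.5
p,q,n=pose2(38,.0165);manip.servo_line(p,vel=.04)
for d in range(40,104,4):
    p,q,n=pose2(d,.016); manip.servo_line(p,q,vel=.03); f=force(manip,2)-f0; print(d,(f@n).round(1),f.round(1))
    if np.linalg.norm(f)>15: break
print(manip.current_clock(),manip.current_q())
cv2.imwrite("pics/w6.png",viewer.get_image("wrist")[:,:,::-1]); cv2.imwrite("pics/s6.png",cv2.resize(viewer.get_image("side")[150:250,280:420,::-1],None,fx=5,fy=5,interpolation=cv2.INTER_CUBIC))
E
```

```text
21.525 [ 0.09073674  0.40436784  0.17417229  1.96508817 -0.09704582  0.78056524
  1.50772986]
22.225 [-0.2 -0.3  0.4]
40 3.8 [-2.9  2.9  0.4]
44 3.3 [-1.8  3.7 -0.2]
48 3.9 [-2.1  3.9  1. ]
52 5.2 [-3.8  3.6  1.3]
56 6.3 [-4.6  4.4  1.8]
60 7.2 [-6.4  3.8  3.5]
64 7.1 [-5.4  4.7  3.7]
68 6.9 [-4.2  5.5  2.5]
72 5.3 [-1.8  5.1 -0.1]
76 6.2 [-2.6  5.7  0.3]
80 6.8 [-3.8  5.7  1.6]
84 7.7 [-4.   6.7  2.8]
88 8.4 [-5.6  7.   3.7]
92 9.0 [-6.2  7.7  4.4]
96 8.4 [-4.8  7.7  3. ]
100 5.9 [-1.   5.8 -0.5]
27.15 [-0.09519705  0.54154563  0.42539977  1.89789713 -0.31337496  0.7669266
  0.61534409]
```

View pics/s6.png

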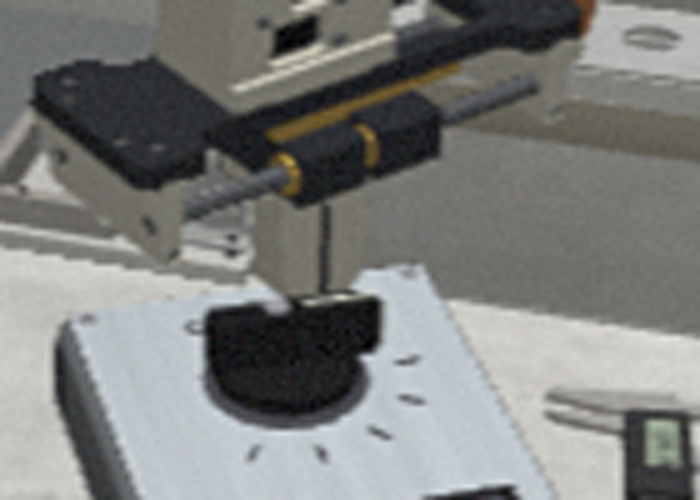

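```bash
python3 - <<'E'
from h import *
from bench import manip,viewer
import cv2
for d in [106,112,118,124,130,136,142,148,153,157,161,165,168,170]:
    p,q,n=pose2(d,.016); manip.servo_line(p,q,vel=.035); f=force(manip,1); print(d,(f@n).round(1),f.round(1))
    if np.linalg.norm(f)>18: break
print(manip.current_clock(),manip.current_q())
p,q,n=pose2(d,.03); manip.servo_line(p,vel=.1); manip.servo_line([p[0],p[1],.115],vel=.15)
manip.move_pose([.44,-.33,.16],manip.current_tcp_rot())
print(manip.current_clock())
cal=viewer.get_calibration("wrist");np.savez("w7.npz",**cal)
t=viewer.get_image("top")[162:282,270:430,::-1];cv2.imwrite("pics/t7.png",viewer.get_image("top")[:,:,::-1])
w=viewer.get_image("wrist")[:,:,::-1];cv2.imwrite("pics/w7.png",w)
s=viewer.get_image("side")[190:320,280:420,::-1]
cv2.imwrite("pics/j7.png",np.hstack([cv2.resize(t,(440,330),interpolation=cv2.INTER_CUBIC),cv2.resize(s,(355,330),interpolation=cv2.INTER_CUBIC)]))
E
```

```text
106 7.0 [-1.6  7.   0.6]
112 7.5 [-2.2  7.8  1.1]
118 8.9 [-2.4  9.6  2.3]
124 7.6 [-2.7  8.9  0.9]
130 5.0 [ 1.4  4.9 -1.8]
136 5.9 [ 2.4  5.4 -0.4]
142 6.8 [ 1.6  7.2 -1.1]
148 7.0 [ 1.2  8.4 -1.6]
153 8.0 [ 3.   8.5 -0.2]
157 2.2 [ 1.7  1.3 -1.1]
161 2.8 [2.5 1.2 0.1]
165 4.9 [ 4.3  2.3 -0.1]
168 5.2 [ 3.8  4.  -0.3]
170 5.6 [4.4 3.7 0.4]
31.05 [-0.25618276  0.64079808  0.72483419  1.86999208 -0.56100227  0.84263798
 -0.35475251]
32.6917
```

View pics/j7.png

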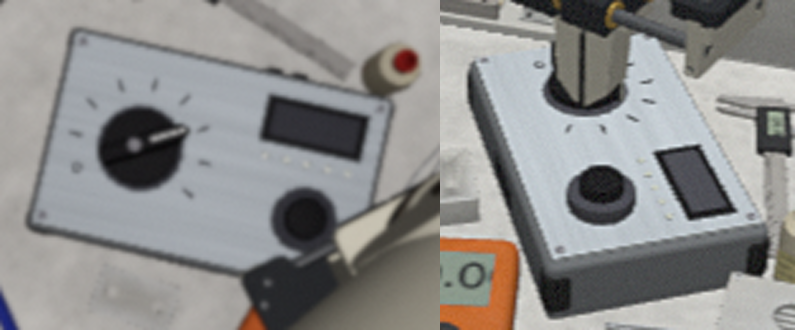

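```bash
python3 - <<'E'
from h import *
from bench import manip,viewer
import cv2
B=[.4708,-.2908]
manip.move_pose([*B,.085],manip.current_tcp_rot()); manip.servo_line([*B,.064],vel=.08); manip.sleep(.1)
f0=force(manip,4); print(manip.current_clock(),f0)
for z in np.arange(.062,.046,-.001):
    manip.servo_line([*B,z],vel=.03);f=force(manip,3)-f0; print(round(z,4),f.round(1))
    if f[2]>12: break
manip.sleep(.3);print(force(manip)-f0,manip.current_tool_pos(),manip.current_clock())
cv2.imwrite("pics/s8.png",cv2.resize(viewer.get_image("side")[190:320,280:440,::-1],None,fx=4.5,fy=4.5,interpolation=cv2.INTER_CUBIC))
E
```

```text
33.925 [0.14294844 0.17716414 0.1256559 ]
0.062 [ 0.2 -0.2 -0.6]
0.061 [ 0.2 -0.6  0.1]
0.06 [-0.8 -0.5  1.1]
0.059 [-0.1 -0.4  2.1]
0.058 [0.4 0.  2.1]
0.057 [-0.1 -0.6  3. ]
0.056 [ 0.  -0.4  3.5]
0.055 [ 0.8 -0.8  3.7]
0.054 [ 0.7 -0.5  5.3]
0.053 [-1.7  0.7 13.4]
[-1.49263333  1.037762   13.70890205] [ 0.47095289 -0.29093652  0.05396501] 37.3083
```

View pics/s8.png

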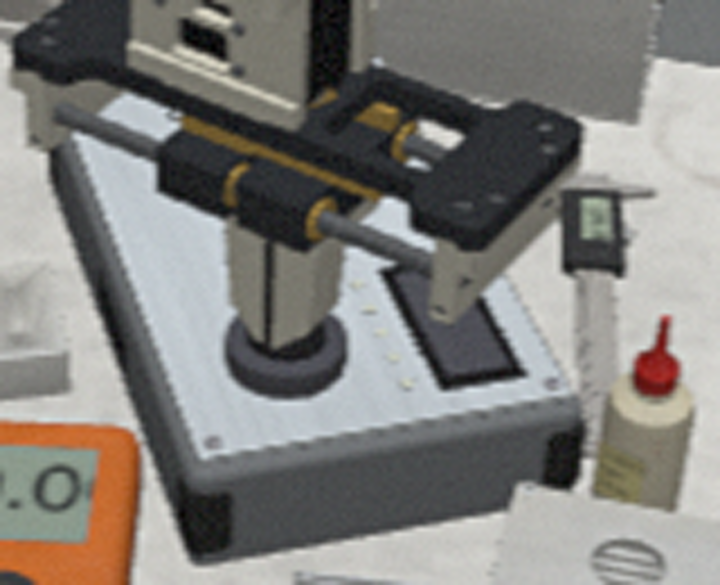

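```bash
python3 -c "
from bench import manip
print(manip.current_force(),manip.current_clock()); manip.hand_in()"
```

```text
[-1.34156143  2.11917317 14.24574279] 37.3583
the job is handed in; nothing more can be done
```

The selector is on the sixth range and the test button is being held fully down. I handed the job in at 37.4 s.

- **Selector:** I pushed the bar round with the closed fingertips, with contact forces up to about 10 N. After backing off, the top view showed the pointer at the sixth mark, at about 179° against the nominal 180°. The panel marks were where they had been before, so the meter had not visibly shifted.
- **Button:** The force rose like a spring to about 5 N over 6 mm, then jumped to about 14 N against the hard stop. It was steady there when I handed in. In the last side view the button is sunk in its collar, and the multimeter, caliper and bottle look undisturbed. The marker was out of view in my last pictures, and the block and tweezers were only partly in view. I never worked near any of the three.

**Checks that disagreed:**
- **Tip height:** The real fingertips sit about 24 mm behind the reported TCP. My first push therefore passed over the bar without touching it. I found the offset by a light touch of about 8 N on the bar's top and corrected for it.
- **Starting position:** The bar first measured about 40°, between the first and second clicks rather than on one. This made no difference to the result.

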